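# Walk the heavy tube block up to its stop rail

### The job

The big aluminium tube block is too wide to grip and too heavy to carry, so walk it forward over the bench to the low steel stop rail ahead of it, by pushing on alternate ends of its rear long side: first push the left end (as the robot sees it) so that it swings 15 degrees or more ahead of the right end, then push the right end until that one is 15 degrees or more ahead, and so on. Finish with the block close up to the rail (a gap of 2 cm at most), square to it and end to end in line with it. Keep the block flat on the bench and leave the small tube block alone.

Things in the scene. Friction and masses are not known exactly. Their poses are not given: they have to be found in the camera images.
- tube_block: big loose aluminium block, 8 open wells (2 x 4) in its top, 0.95 kg; 96 mm deep (own x), 170 long (own y), 56 high, plain vertical sides. Origin: centre of underside; x ahead to the rail, y left, z up; push on the long face x = -48 mm. Pushed near one end of it, it turns about a point some 45 mm beyond its centre. Starts nearly square to the rail, 90-120 mm short of it.
- stop_rail: low steel rail fixed to the bench, 16 mm thick, 170 long (as the big block), 20 high, two screwed feet behind. Origin: middle of the face towards the robot, at bench level; x ahead, away from the robot and square to that face, y left along the rail, z up. Big block home: its origin at x = -48 mm, y = 0 in this frame, axes parallel.
- small_block: a smaller loose aluminium tube block with six wells, 66 x 100 x 40 mm, origin at the centre of its underside, 0.2 to 0.45 m to the left or right of the big one: a bystander, to be left alone
- slant (a point): reference direction on the stop rail: same origin as the rail, axes turned 45 degrees to the left (anticlockwise from above) of the rail's. Block square to the rail: 45 degrees between its x and this x; left end ahead (block turned clockwise): more; right end ahead: less

How it is judged:
By the outcome, as a careful person would: the job done as asked, in the order asked, and still so for the second after the job is handed in, with the robot touching nothing.
It also fails if it takes over 58 s, if anything falls off the work surface, if the arm or the gripper's body presses on something with over 40 N, if the wrist force passes 120 N, or if a joint passes its speed limit or range.

### The arm

A 7-joint arm with a two-finger parallel gripper is mounted at the origin on a cart in front of the work surface, level with it; the furniture and walls round the work are solid. World frame = base frame: x ahead of the robot, y to its left, z up, the work surface at z = 0. Lengths are in m, angles in rad, forces in N, time in s.
With the tool pointing down it reaches from about 0.4 to 0.85 m from the base axis. Payload 10.4 kg.
Tool frame: the origin (TCP) lies on the centre line of the jaws, within the pads' length; the fingertips stand 8 mm ahead of it and the grasp point (between the pads) lies 11 mm behind it; z points along the fingers, y is the line along which they close (so a half turn about z gives the same grasp; the last joint's range is limited). The gripper opens to 85 mm and grips with 20 to 120 N. Pads are 22 mm wide; open, the fingers measure 114 mm over their backs; the gripper's body (76 mm by 85 mm) begins 54 mm behind the grasp point. The pads swing forward as they close: fully open they stand 13 mm farther back than shut.
Start: joints at [-1.244, 0.332, -0.065, 1.46, 0.022, 1.35, -0.088], TCP at [0.214, 0.587, 0.239] pointing down, gripper open.
Joint ranges: [-2.6, 2.6], [-0.5, 2.12], [-1.47, 1.34], [0.16, 2.42], [-1.27, 4.41], [0.06, 2.06], [-2.6, 2.6]. Speed limits (rad/s): [2.22, 2.22, 2.79, 2.79, 3.14, 3.14, 3.14].

### API

Orientations are given as a rotation vector (axis times angle).
In Python, from bench import r, capture, camera_params gives the robot as it stands. The module is installed in compiled form; this text tells all that it offers.
- The arm moves only by the tool play_rows, never from a script. Its argument "plan" is a list of rows, each an object of numbers: "claw": the opening, from 0 (shut) to 1 (fully open); "tx", "ty", "tz": the shift along the tool's x, y, z in m; "turn": the turn about the tool's z in rad. A call has 1 to 8 rows; each row is the pose to reach, as a shift and turn from the pose commanded when the call began, along the tool's axes at that moment; what a row does not reach only later rows make up. A row lasts 1/12 s, in which the tool goes at most 41.7 mm and 7.16 degrees, less where a joint would pass 70% of its speed; a pose out of reach is approached as far as the arm can. A call with a gripper value outside its range is refused whole. The fingers move at their own pace and stop on an object; the grip force is fixed at half the most. Time passes only in rows, so rows that repeat a pose let the fingers close. It gives the time, the measured TCP pose, the force, the opening and the grip force at its end, in the units of the state.
- r.observe(): the state, without advancing time (a new reading comes with each control period).
- capture(name): name is "side" or "top"; returns (picture, depth): 480x640x3 uint8, blue, green, red; 480x640 float32, m along the optical axis (not along the pixel's ray), 0 where there is no reading.
- camera_params(name): a dict with "fx", "fy", "cx", "cy" (pixels), "camera_from_world" (4x4, takes a point from world to camera coordinates). Camera axes: x right, y down, z forward; pixel columns grow to the right and rows downward; lengths in m; the calibration is good to about 2 mm. A picture is of the moment at which its call begins. camera_params takes no time and is no camera call.
- r.job_done(): hands the job in; it is judged then, once.
The state is a dict: "clock": time; "joint_pos": joint angles; "joint_velocities": joint speeds; "effort": joint torques, N m; "tcp_pos": TCP position; "orientation": TCP orientation; "contact_force": force on the tool from outside, world axes, zero at the start; "wrist_torque": the same for the moment, N m; "gripper_width": finger opening in m; "grip_force": force on a finger pad.
Only numpy, scipy, OpenCV 4.12 (cv2) and the standard library are available. Lean on these libraries where they do the work, as an engineer would, in place of code of your own. Each camera call takes 0.05 s, during which the arm holds its last target. There are 200 camera calls.

## Working session

There is one attempt and no reset: what is moved stays moved. The work goes in short steps, Python scripts to look and compute and a tool call to move; the robot and the scene stay as the last step left them, time stands still between calls to the robot, and variables do not carry over. Pictures are saved under pics/ and viewed, at most 10 in all, crops included, and the job is handed in when it is done.

Besides the shell and the picture viewer there is one more tool, called by a JSON object that holds its "api" and its "payload". play_rows: Moves the arm, as the interface text tells. Its arguments: {"type":"object","properties":{"plan":{"type":"array"}},"required":["plan"]}

```bash
mkdir -p pics
python3 - <<'E'
from bench import r,capture,camera_params
import cv2,numpy as np
o=r.observe();print({k:np.round(v,3) for k,v in o.items()})
for n in("top","side"):
    p,d=capture(n);cv2.imwrite(f"pics/{n}0.png",p);np.save(f"pics/{n}0.npy",d)
    print(n,camera_params(n))
E
```

```text
{'clock': np.float64(0.0), 'joint_pos': array([-1.244,  0.333, -0.065,  1.461,  0.022,  1.35 , -0.089]), 'joint_velocities': array([ 0.   , -0.001,  0.002, -0.   ,  0.001, -0.001, -0.001]), 'effort': array([-2.0000e-03, -6.2544e+01,  4.8000e-02, -3.9159e+01,  1.6000e-02,
        1.0000e-02,  0.0000e+00]), 'tcp_pos': array([0.214, 0.587, 0.238]), 'orientation': array([-5.470e-01, -3.093e+00,  2.000e-03]), 'contact_force': array([-0.57 ,  0.085,  0.185]), 'wrist_torque': array([ 0.029,  0.017, -0.004]), 'grip_force': np.float64(0.0), 'gripper_width': np.float64(0.085)}
top {'fx': 487.11320504195385, 'fy': 487.11320504195385, 'cx': 309.2171113134879, 'cy': 237.5638767447951, 'camera_from_world': array([[ 0.01189983, -0.99974907, -0.01897886, -0.01062663],
       [-0.99699905, -0.01041086, -0.0767105 ,  0.63539355],
       [ 0.07649366,  0.01983475, -0.99687276,  1.09347538],
       [ 0.        ,  0.        ,  0.        ,  1.        ]])}
side {'fx': 443.95365431764054, 'fy': 443.95365431764054, 'cx': 316.0421014321152, 'cy': 237.9419190599282, 'camera_from_world': array([[ 0.97095783, -0.2385522 , -0.01826864, -0.61180724],
       [-0.17191615, -0.64255118, -0.74670799,  0.13254059],
       [ 0.1663903 ,  0.72816264, -0.66490107,  0.90966478],
       [ 0.        ,  0.        ,  0.        ,  1.        ]])}
```

View pics/top0.png

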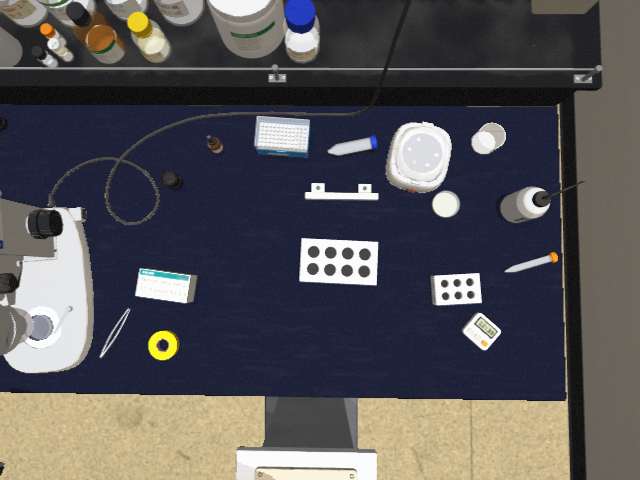

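View pics/side0.png

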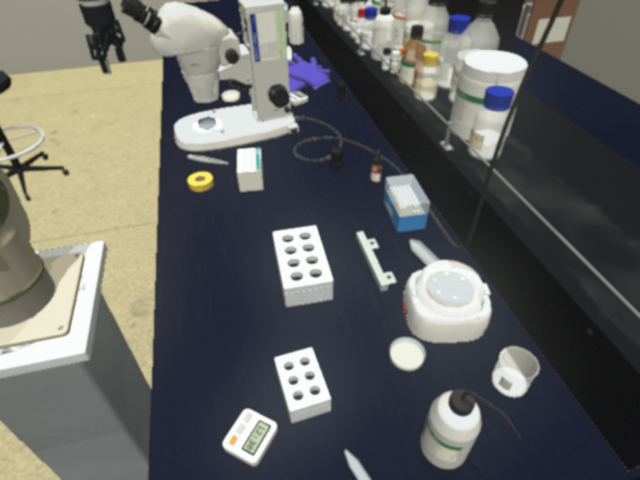

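The top view shows the big block at about (300–378, 239–285), the rail face at row ~198, columns 305–378, and the small block to the right at (457,289). The side view agrees, and the block's front is clear of the rail.

```bash
cat > h.py <<'E'
from bench import r,capture,camera_params
import cv2,numpy as np
from scipy.spatial.transform import Rotation as R
def cloud(n,d):
    c=camera_params(n);v,u=np.nonzero(d>0);z=d[v,u]
    P=np.c_[(u-c['cx'])/c['fx']*z,(v-c['cy'])/c['fy']*z,z]
    T=np.linalg.inv(c['camera_from_world']);return P@T[:3,:3].T+T[:3,3],u,v
def rect(P,lo,hi,box):
    m=(P[:,2]>lo)&(P[:,2]<hi)&(P[:,0]>box[0])&(P[:,0]<box[1])&(P[:,1]>box[2])&(P[:,1]<box[3])
    Q=P[m,:2].astype(np.float32)
    (c,s,a)=cv2.minAreaRect(Q);b=cv2.boxPoints((c,s,a))
    e=[b[1]-b[0],b[2]-b[1]];l=max(e,key=np.linalg.norm)   # long axis
    if l[1]<0:l=-l
    return np.array(c),np.sort(s),np.degrees(np.arctan2(-l[0],l[1])),len(Q)
E
python3 - <<'E'
from h import *
for n in("top","side"):
    P,u,v=cloud(n,np.load(f"pics/{n}0.npy"))
    for nm,lo,hi,b in(("block",.048,.066,(.45,.68,-.2,.1)),("rail",.013,.028,(.6,.78,-.16,.05)),("small",.033,.048,(.4,.7,-.45,-.2))):
        try:print(n,nm,*rect(P,lo,hi,b))
        except Exception as e:print(n,nm,e)
# hand-read corners
c=camera_params("top");T=np.linalg.inv(c['camera_from_world'])
for (u,v),z in(((300,239),.056),((378,242),.056),((377,285),.056),((299,281),.056),((305,198),.02),((378,200),.02)):
    d=T[:3,:3]@[(u-c['cx'])/c['fx'],(v-c['cy'])/c['fy'],1];o=T[:3,3];print(u,v,np.round(o+d*(z-o[2])/d[2],4))
p=cv2.imread("pics/top0.png")[170:310,280:400];cv2.imwrite("pics/c0.png",cv2.resize(p,None,fx=4,fy=4,interpolation=cv2.INTER_CUBIC)) if 0 else cv2.imwrite("pics/c0.png",cv2.resize(p,(514,600),interpolation=cv2.INTER_CUBIC))
E
```

```text
top block [ 0.58147264 -0.07028868] [0.09632026 0.16982116] -2.2942731 2414
top rail [ 0.73483276 -0.07598133] [0.01710482 0.16727147] -0.97775185 520
top small [ 0.59730291 -0.35901174] [0.11487045 0.24738331] 73.260056 1099
side block [ 0.5827843  -0.06821853] [0.09640506 0.17457344] -2.325212 2414
side rail [ 0.67394203 -0.07415465] [0.1431461  0.16829632] -1.3071307 550
side small [ 0.52431422 -0.33491811] [0.06635205 0.10216289] 3.8706899 1978
300 239 [0.6296 0.0164 0.056 ]
378 242 [ 0.6248 -0.1571  0.056 ]
377 285 [ 0.5296 -0.155   0.056 ]
299 281 [0.5363 0.0173 0.056 ]
305 198 [0.7277 0.0074 0.02  ]
378 200 [ 0.7245 -0.1614  0.02  ]
```

View pics/c0.png

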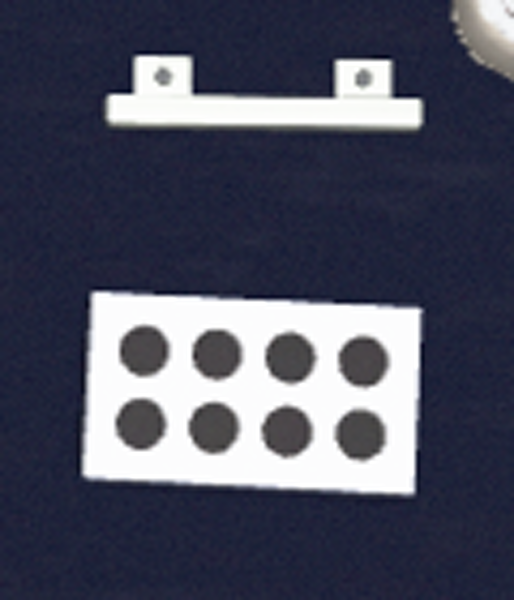

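Crop: rail face runs along row ~125 (x≈0.727 m). The block corners are (92,292), (421,309), (414,494) and (83,478), so it sits about 97 mm short of the rail and turned roughly 1.3° clockwise.

```bash
cat >> h.py <<'E'
RX,RY,RA=.7267,-.076,np.radians(-1.0)   # rail face middle, yaw
def railxy(p):
    d=np.array(p)[:2]-[RX,RY];c,s=np.cos(RA),np.sin(RA);return np.array([c*d[0]+s*d[1],-s*d[0]+c*d[1]])*1e3
def tool():
    o=r.observe();M=R.from_rotvec(o['orientation']).as_matrix();return o,np.array(o['tcp_pos']),M
def go(*ts):   # rail-frame targets (mm) x,y,z
    o,p,M=tool();c,s=np.cos(RA),np.sin(RA)
    for t in ts:
        w=np.array([RX+(c*t[0]-s*t[1])/1e3,RY+(s*t[0]+c*t[1])/1e3,t[2]/1e3])
        print("to",t,"world",np.round(w,3),"shift",np.round(M.T@(w-p),4))
    y=M[:,1];print("clock",round(float(o['clock']),2),"tcp rail",np.round(railxy(p),1),round(p[2]*1e3,1),"turn",round(float(RA-np.arctan2(-y[0],y[1]))*-1,3))
def look(box=(.45,.76,-.22,.1)):
    for n in("top","side"):
        q,d=capture(n);P,u,v=cloud(n,d)
        c,s,a,k=rect(P,.05,.062,box);print(n,"block rail xy",np.round(railxy(c),1),"yaw",round(a+1.0,2),"size",np.round(s*1e3,1),k)
        cv2.imwrite(f"pics/last_{n}.png",q)
E
python3 - <<'E'
from h import *
go((-420,350,239),(-235,70,150),(-235,70,30))
E
```

```text
to (-420, 350, 239) world [0.313 0.281 0.239] shift [-1.975e-01 -2.532e-01 -1.000e-04]
to (-235, 70, 150) world [ 0.493 -0.002  0.15 ] shift [-0.4637 -0.4574  0.0892]
to (-235, 70, 30) world [ 0.493 -0.002  0.03 ] shift [-0.4637 -0.4573  0.2092]
clock 0.1 tcp rail [-524.1  653.8] 238.6 turn -0.332
```

{"api": "play_rows", "payload": {"plan": [{"claw": 0,"tx": -0.198,"ty": -0.253,"tz": 0,"turn": -0.332},{"claw": 0,"tx": -0.198,"ty": -0.253,"tz": 0,"turn": -0.332},{"claw": 0,"tx": -0.198,"ty": -0.253,"tz": 0,"turn": -0.332},{"claw": 0,"tx": -0.198,"ty": -0.253,"tz": 0,"turn": -0.332},{"claw": 0,"tx": -0.198,"ty": -0.253,"tz": 0,"turn": -0.332},{"claw": 0,"tx": -0.198,"ty": -0.253,"tz": 0,"turn": -0.332},{"claw": 0,"tx": -0.198,"ty": -0.253,"tz": 0,"turn": -0.332},{"claw": 0,"tx": -0.198,"ty": -0.253,"tz": 0,"turn": -0.332}]}}

```text
clock: 0.77
tcp_pos: [0.3142, 0.2781, 0.2391]
orientation: [-0.032, -3.141, 0.0]
contact_force: [1.0, 1.1, 0.5]
gripper_width: -0.0001
grip_force: 0.0
```

```bash
python3 -c "
from h import *
go((-235,70,150),(-235,70,30))"
```

```text
to (-235, 70, 150) world [ 0.493 -0.002  0.15 ] shift [-0.1843 -0.2763  0.0891]
to (-235, 70, 30) world [ 0.493 -0.002  0.03 ] shift [-0.1844 -0.2763  0.2091]
clock 0.77 tcp rail [-418.6  346.9] 239.1 turn -0.003
```

{"api": "play_rows", "payload": {"plan": [{"claw": 0,"tx": -0.184,"ty": -0.276,"tz": 0.089,"turn": 0},{"claw": 0,"tx": -0.184,"ty": -0.276,"tz": 0.089,"turn": 0},{"claw": 0,"tx": -0.184,"ty": -0.276,"tz": 0.089,"turn": 0},{"claw": 0,"tx": -0.184,"ty": -0.276,"tz": 0.089,"turn": 0},{"claw": 0,"tx": -0.184,"ty": -0.276,"tz": 0.089,"turn": 0},{"claw": 0,"tx": -0.184,"ty": -0.276,"tz": 0.089,"turn": 0},{"claw": 0,"tx": -0.184,"ty": -0.276,"tz": 0.089,"turn": 0},{"claw": 0,"tx": -0.184,"ty": -0.276,"tz": 0.089,"turn": 0}]}}

```text
clock: 1.43
tcp_pos: [0.4879, 0.0087, 0.1525]
orientation: [0.028, 3.141, 0.0]
contact_force: [1.3, 0.9, 1.6]
gripper_width: 0.0003
grip_force: 0.0
```

```bash
python3 -c "
from h import *
go((-235,70,150),(-235,70,30));look()"
```

```text
to (-235, 70, 150) world [ 0.493 -0.002  0.15 ] shift [-0.0053 -0.0105  0.0025]
to (-235, 70, 30) world [ 0.493 -0.002  0.03 ] shift [-0.0052 -0.0105  0.1225]
clock 1.43 tcp rail [-240.3   80.5] 152.5 turn -0.0
top block rail xy [-75.7 -16.6] yaw 74.23 size [186.9 276.2] 2409
side block rail xy [-75.7 -13. ] yaw 74.2 size [192.6 276.6] 2316
```

View pics/last_top.png

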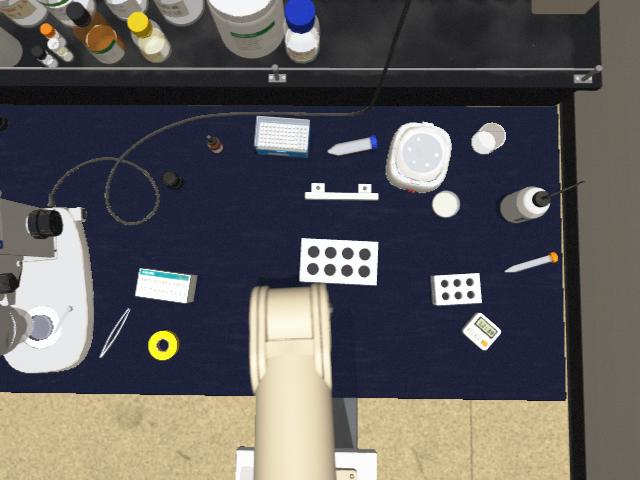

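The block is fully visible at (300–378, 239–285), with the wrist just behind its left end. The wrist will hide part of it in the top view once lowered, so I'll keep only the largest connected patch in the fit.

{"api": "play_rows", "payload": {"plan": [{"claw": 0,"tx": -0.005,"ty": -0.01,"tz": 0.06,"turn": 0},{"claw": 0,"tx": -0.005,"ty": -0.01,"tz": 0.122,"turn": 0},{"claw": 0,"tx": -0.005,"ty": -0.01,"tz": 0.122,"turn": 0},{"claw": 0,"tx": -0.005,"ty": -0.01,"tz": 0.122,"turn": 0},{"claw": 0,"tx": -0.005,"ty": -0.01,"tz": 0.122,"turn": 0}]}}

```text
clock: 1.95
tcp_pos: [0.4906, 0.0003, 0.0301]
orientation: [-0.028, -3.137, 0.002]
contact_force: [0.5, -0.9, -0.5]
gripper_width: 0.0004
grip_force: 0.0
```

```bash
cat >> h.py <<'E'
def look():
    for n in("top","side"):
        q,d=capture(n);P,u,v=cloud(n,d);cv2.imwrite(f"pics/last_{n}.png",q)
        m=(abs(P[:,2]-.056)<.008)&(P[:,0]>.45)&(P[:,0]<.76)&(abs(P[:,1]+.07)<.17)
        I=np.zeros(d.shape,np.uint8);I[v[m],u[m]]=1
        N,L,S,_=cv2.connectedComponentsWithStats(cv2.morphologyEx(I,cv2.MORPH_OPEN,np.ones((3,3),np.uint8)))
        k=L[v,u]==1+np.argmax(S[1:,4]);Q=P[k&m]
        c,s,a,k=rect(Q,0,1,(0,1,-1,1));a=(a+1.0+45)%90-45
        print(n,"block rail xy",np.round(railxy(c),1),"yaw",round(a,2),"size",np.round(s*1e3,1),k)
E
python3 -c "
from h import *
go((-160,70,30));look()"
```

```text
to (-160, 70, 30) world [ 0.568 -0.003  0.03 ] shift [-0.0774 -0.0021 -0.0003]
clock 1.95 tcp rail [-237.4   72.1] 30.1 turn -0.001
top block rail xy [-145.3    3.1] yaw -1.18 size [ 96.  170.3] 2385
side block rail xy [-144.     5.1] yaw -1.27 size [ 96.4 174.9] 2394
```

{"api": "play_rows", "payload": {"plan": [{"claw": 0,"tx": -0.028,"ty": -0.002,"tz": 0,"turn": 0},{"claw": 0,"tx": -0.033,"ty": -0.002,"tz": 0,"turn": 0},{"claw": 0,"tx": -0.038,"ty": -0.002,"tz": 0,"turn": 0},{"claw": 0,"tx": -0.043,"ty": -0.002,"tz": 0,"turn": 0},{"claw": 0,"tx": -0.048,"ty": -0.002,"tz": 0,"turn": 0},{"claw": 0,"tx": -0.053,"ty": -0.002,"tz": 0,"turn": 0},{"claw": 0,"tx": -0.058,"ty": -0.002,"tz": 0,"turn": 0},{"claw": 0,"tx": -0.063,"ty": -0.002,"tz": 0,"turn": 0}]}}

```text
clock: 2.72
tcp_pos: [0.5547, -0.0012, 0.0327]
orientation: [-0.027, -3.141, -0.003]
contact_force: [-5.5, 2.5, 2.7]
gripper_width: -0.0001
grip_force: 3.0
```

```bash
python3 -c "
from h import *
go((-170,70,30));look()"
```

```text
to (-170, 70, 30) world [ 0.558 -0.003  0.03 ] shift [-0.0032 -0.0017  0.0027]
clock 2.72 tcp rail [-173.2   71.7] 32.7 turn 0.0
top block rail xy [-128.3   -2.6] yaw -13.9 size [ 96.  170.2] 1719
side block rail xy [-126.9   -0.9] yaw -14.42 size [ 95.4 174.1] 2375
```

View pics/last_side.png

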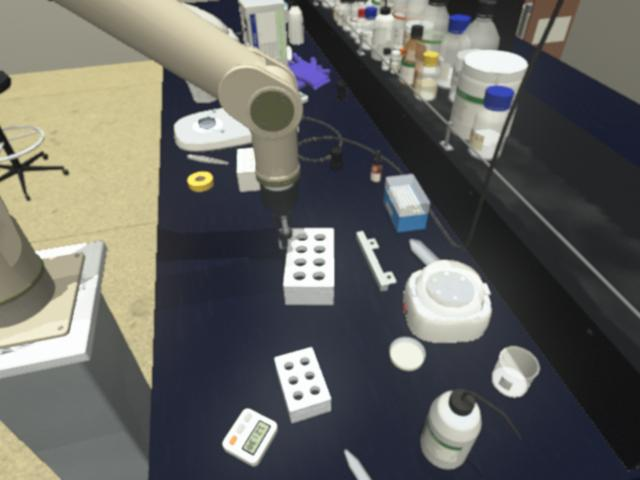

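The side view shows the finger at (287,235) on the block's left rear, with the left end swung ahead about 14°. The pivot is farther out than told because the finger's inner corner bears at only ~58 mm, so I'll move outward and finish the swing.

{"api": "play_rows", "payload": {"plan": [{"claw": 0,"tx": 0.003,"ty": 0.016,"tz": 0.002,"turn": 0},{"claw": 0,"tx": -0.001,"ty": 0.016,"tz": 0.002,"turn": 0},{"claw": 0,"tx": -0.005,"ty": 0.016,"tz": 0.002,"turn": 0},{"claw": 0,"tx": -0.009,"ty": 0.016,"tz": 0.002,"turn": 0},{"claw": 0,"tx": -0.012,"ty": 0.016,"tz": 0.002,"turn": 0},{"claw": 0,"tx": -0.012,"ty": 0.016,"tz": 0.002,"turn": 0}]}}

```text
clock: 3.32
tcp_pos: [0.5678, 0.0132, 0.0295]
orientation: [0.028, 3.141, 0.001]
contact_force: [-2.8, 3.3, 1.0]
gripper_width: 0.0002
grip_force: 1.5
```

```bash
python3 -c "
from h import *
go((-170,70,30));look()"
```

```text
to (-170, 70, 30) world [ 0.558 -0.003  0.03 ] shift [ 0.0096 -0.0165 -0.0005]
clock 3.32 tcp rail [-160.4   86.4] 29.5 turn -0.0
top block rail xy [-124.5   -5.1] yaw -17.5 size [ 96.2 169.6] 1850
side block rail xy [-124.    -3.2] yaw -17.41 size [ 97.4 173.5] 2389
```

{"api": "play_rows", "payload": {"plan": [{"claw": 0,"tx": 0.035,"ty": 0,"tz": 0,"turn": 0},{"claw": 0,"tx": 0.065,"ty": 0,"tz": 0,"turn": 0},{"claw": 0,"tx": 0.065,"ty": -0.04,"tz": 0,"turn": 0},{"claw": 0,"tx": 0.065,"ty": -0.08,"tz": 0,"turn": 0},{"claw": 0,"tx": 0.065,"ty": -0.12,"tz": 0,"turn": 0},{"claw": 0,"tx": 0.065,"ty": -0.157,"tz": 0,"turn": 0},{"claw": 0,"tx": 0.065,"ty": -0.157,"tz": 0,"turn": 0},{"claw": 0,"tx": 0.065,"ty": -0.157,"tz": 0,"turn": 0}]}}

```text
clock: 4.08
tcp_pos: [0.4992, -0.1462, 0.0293]
orientation: [0.037, 3.14, -0.003]
contact_force: [-0.6, 0.6, 0.4]
gripper_width: -0.0002
grip_force: 0.0
```

```bash
python3 -c "
from h import *
go((-207,-72,30));look()"
```

```text
to (-207, -72, 30) world [ 0.518 -0.144  0.03 ] shift [-0.0192  0.0023 -0.0007]
clock 4.08 tcp rail [-226.2  -74.2] 29.3 turn -0.006
top block rail xy [-124.6   -4.9] yaw -17.43 size [ 96.  169.8] 2363
side block rail xy [-123.6   -3.6] yaw -17.55 size [ 96.2 173.7] 2386
```

{"api": "play_rows", "payload": {"plan": [{"claw": 0,"tx": -0.015,"ty": 0.002,"tz": 0,"turn": 0},{"claw": 0,"tx": -0.021,"ty": 0,"tz": 0,"turn": 0},{"claw": 0,"tx": -0.027,"ty": -0.002,"tz": 0,"turn": 0},{"claw": 0,"tx": -0.033,"ty": -0.004,"tz": 0,"turn": 0},{"claw": 0,"tx": -0.039,"ty": -0.006,"tz": 0,"turn": 0},{"claw": 0,"tx": -0.045,"ty": -0.009,"tz": 0,"turn": 0},{"claw": 0,"tx": -0.051,"ty": -0.012,"tz": 0,"turn": 0},{"claw": 0,"tx": -0.057,"ty": -0.014,"tz": 0,"turn": 0}]}}

```text
clock: 4.85
tcp_pos: [0.5558, -0.1576, 0.0287]
orientation: [-0.027, -3.14, -0.0]
contact_force: [-4.8, -0.6, 2.4]
gripper_width: 0.0001
grip_force: 2.3
```

```bash
python3 -c "
from h import *
go((-130,-104,30));look()"
```

```text
to (-130, -104, 30) world [ 0.595 -0.178  0.03 ] shift [-0.0394 -0.0194 -0.0013]
clock 4.85 tcp rail [-169.4  -84.6] 28.7 turn 0.0
top block rail xy [-109.1   -4.2] yaw -0.02 size [ 96.2 169.7] 2187
side block rail xy [-101.7   -1.9] yaw -0.05 size [ 85.8 174.9] 1437
```

{"api": "play_rows", "payload": {"plan": [{"claw": 0,"tx": -0.006,"ty": -0.003,"tz": -0.001,"turn": 0},{"claw": 0,"tx": -0.012,"ty": -0.006,"tz": -0.001,"turn": 0},{"claw": 0,"tx": -0.018,"ty": -0.009,"tz": -0.001,"turn": 0},{"claw": 0,"tx": -0.024,"ty": -0.012,"tz": -0.001,"turn": 0},{"claw": 0,"tx": -0.029,"ty": -0.014,"tz": -0.001,"turn": 0},{"claw": 0,"tx": -0.033,"ty": -0.016,"tz": -0.001,"turn": 0},{"claw": 0,"tx": -0.033,"ty": -0.016,"tz": -0.001,"turn": 0}]}}

```text
clock: 5.53
tcp_pos: [0.59, -0.1748, 0.03]
orientation: [0.028, 3.141, -0.001]
contact_force: [0.1, -0.1, 0.4]
gripper_width: 0.0004
grip_force: 0.0
```

```bash
python3 -c "
from h import *
go((-130,-104,30));look()"
```

```text
to (-130, -104, 30) world [ 0.595 -0.178  0.03 ] shift [-0.005  -0.0028 -0.    ]
clock 5.53 tcp rail [-135.  -101.2] 30.0 turn -0.001
top block rail xy [-98.  -8.] yaw 16.37 size [ 96.2 169.9] 2127
side block rail xy [-81.5 -37.3] yaw 16.02 size [ 86.5 105.1] 828
```

{"api": "play_rows", "payload": {"plan": [{"claw": 0,"tx": 0.035,"ty": 0,"tz": 0,"turn": 0},{"claw": 0,"tx": 0.065,"ty": 0,"tz": 0,"turn": 0},{"claw": 0,"tx": 0.065,"ty": 0.04,"tz": 0,"turn": 0},{"claw": 0,"tx": 0.065,"ty": 0.08,"tz": 0,"turn": 0},{"claw": 0,"tx": 0.065,"ty": 0.12,"tz": 0,"turn": 0},{"claw": 0,"tx": 0.065,"ty": 0.16,"tz": 0,"turn": 0},{"claw": 0,"tx": 0.065,"ty": 0.164,"tz": 0,"turn": 0},{"claw": 0,"tx": 0.065,"ty": 0.164,"tz": 0,"turn": 0}]}}

```text
clock: 6.3
tcp_pos: [0.5273, -0.0055, 0.0302]
orientation: [0.019, 3.141, 0.002]
contact_force: [0.4, 0.1, 0.2]
gripper_width: -0.0002
grip_force: 0.0
```

```bash
python3 -c "
from h import *
go((-179,61,30));look()"
```

```text
to (-179, 61, 30) world [ 0.549 -0.012  0.03 ] shift [-0.0216 -0.0062  0.0002]
clock 6.3 tcp rail [-200.6   67. ] 30.2 turn 0.005
top block rail xy [-97.7  -8.3] yaw 16.28 size [ 96.4 170.6] 2203
side block rail xy [-96.5  -6.5] yaw 16.26 size [ 98.1 173.3] 2467
```

{"api": "play_rows", "payload": {"plan": [{"claw": 0,"tx": -0.018,"ty": -0.002,"tz": 0,"turn": 0},{"claw": 0,"tx": -0.024,"ty": 0,"tz": 0,"turn": 0},{"claw": 0,"tx": -0.03,"ty": 0.002,"tz": 0,"turn": 0},{"claw": 0,"tx": -0.036,"ty": 0.005,"tz": 0,"turn": 0},{"claw": 0,"tx": -0.042,"ty": 0.008,"tz": 0,"turn": 0},{"claw": 0,"tx": -0.048,"ty": 0.011,"tz": 0,"turn": 0},{"claw": 0,"tx": -0.054,"ty": 0.014,"tz": 0,"turn": 0},{"claw": 0,"tx": -0.057,"ty": 0.016,"tz": 0,"turn": 0}]}}

```text
clock: 7.07
tcp_pos: [0.5846, 0.0053, 0.0298]
orientation: [-0.03, -3.141, 0.001]
contact_force: [-2.6, -1.8, 0.9]
gripper_width: -0.0001
grip_force: 1.2
```

```bash
python3 -c "
from h import *
go((-130,84,30));look()"
```

```text
to (-130, 84, 30) world [0.598 0.01  0.03 ] shift [-0.0135  0.0052 -0.0002]
clock 7.07 tcp rail [-143.5   78.8] 29.8 turn -0.001
top block rail xy [-84.8  -7.2] yaw -0.71 size [ 96.3 169.1] 1789
side block rail xy [-83.3  -5.3] yaw -1.1 size [ 97.1 175.2] 2365
```

{"api": "play_rows", "payload": {"plan": [{"claw": 0,"tx": -0.006,"ty": 0.003,"tz": 0,"turn": 0},{"claw": 0,"tx": -0.012,"ty": 0.006,"tz": 0,"turn": 0},{"claw": 0,"tx": -0.018,"ty": 0.009,"tz": 0,"turn": 0},{"claw": 0,"tx": -0.023,"ty": 0.011,"tz": 0,"turn": 0},{"claw": 0,"tx": -0.027,"ty": 0.013,"tz": 0,"turn": 0},{"claw": 0,"tx": -0.03,"ty": 0.014,"tz": 0,"turn": 0},{"claw": 0,"tx": -0.031,"ty": 0.014,"tz": 0,"turn": 0}]}}

```text
clock: 7.75
tcp_pos: [0.6159, 0.0199, 0.0298]
orientation: [-0.027, -3.141, -0.0]
contact_force: [-3.5, 1.2, 0.6]
gripper_width: 0.0002
grip_force: 1.8
```

```bash
python3 -c "
from h import *
go((-109,90,30));look()"
```

```text
to (-109, 90, 30) world [0.619 0.016 0.03 ] shift [-0.0035 -0.004  -0.0002]
clock 7.75 tcp rail [-112.5   94. ] 29.8 turn 0.0
top block rail xy [-75.8  -2.9] yaw -15.58 size [ 96.3 169.8] 1800
side block rail xy [-74.4  -0.5] yaw -15.61 size [ 96.  176.6] 2316
```

{"api": "play_rows", "payload": {"plan": [{"claw": 0,"tx": -0.002,"ty": 0,"tz": 0,"turn": 0},{"claw": 0,"tx": -0.003,"ty": 0,"tz": 0,"turn": 0},{"claw": 0,"tx": -0.003,"ty": 0,"tz": 0,"turn": 0},{"claw": 0,"tx": 0.035,"ty": 0,"tz": 0,"turn": 0},{"claw": 0,"tx": 0.068,"ty": 0,"tz": 0,"turn": 0},{"claw": 0,"tx": 0.068,"ty": 0,"tz": 0,"turn": 0}]}}

```text
clock: 8.35
tcp_pos: [0.5412, 0.0196, 0.0282]
orientation: [-0.03, -3.135, 0.0]
contact_force: [0.0, -0.4, -0.2]
gripper_width: -0.0001
grip_force: 0.0
```

{"api": "play_rows", "payload": {"plan": [{"claw": 0,"tx": 0,"ty": -0.04,"tz": 0,"turn": 0},{"claw": 0,"tx": 0,"ty": -0.08,"tz": 0,"turn": 0},{"claw": 0,"tx": 0,"ty": -0.12,"tz": 0,"turn": 0},{"claw": 0,"tx": 0,"ty": -0.15,"tz": 0,"turn": 0},{"claw": 0,"tx": 0,"ty": -0.166,"tz": 0,"turn": 0},{"claw": 0,"tx": 0,"ty": -0.166,"tz": 0,"turn": 0},{"claw": 0,"tx": 0,"ty": -0.166,"tz": 0,"turn": 0}]}}

```text
clock: 8.93
tcp_pos: [0.5447, -0.1468, 0.0302]
orientation: [0.032, 3.14, -0.001]
contact_force: [0.7, 0.2, 0.4]
gripper_width: 0.0001
grip_force: 0.0
```

```bash
python3 -c "
from h import *
go((-155,-72,30));look()"
```

```text
to (-155, -72, 30) world [ 0.57  -0.145  0.03 ] shift [-0.0257  0.002   0.0002]
clock 8.93 tcp rail [-180.7  -74. ] 30.2 turn -0.003
top block rail xy [-74.6  -3.1] yaw -16.87 size [ 96.5 170.1] 2332
side block rail xy [-73.6  -1.2] yaw -16.8 size [ 96.  174.5] 2362
```

View pics/last_top.png

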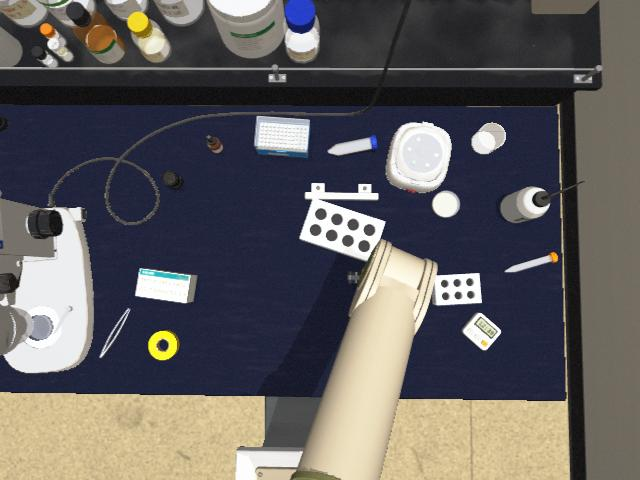

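The block is left end ahead by about 17°, its front-left corner at (313,199) just short of the rail, and the finger waits behind its right end at (353,278). Last push comes next, to bring it square.

{"api": "play_rows", "payload": {"plan": [{"claw": 0,"tx": -0.022,"ty": 0.003,"tz": 0,"turn": 0},{"claw": 0,"tx": -0.028,"ty": 0.002,"tz": 0,"turn": 0},{"claw": 0,"tx": -0.034,"ty": 0,"tz": 0,"turn": 0},{"claw": 0,"tx": -0.04,"ty": -0.002,"tz": 0,"turn": 0},{"claw": 0,"tx": -0.046,"ty": -0.004,"tz": 0,"turn": 0},{"claw": 0,"tx": -0.051,"ty": -0.006,"tz": 0,"turn": 0},{"claw": 0,"tx": -0.055,"ty": -0.007,"tz": 0,"turn": 0},{"claw": 0,"tx": -0.056,"ty": -0.007,"tz": 0,"turn": 0}]}}

```text
clock: 9.7
tcp_pos: [0.6003, -0.1539, 0.0298]
orientation: [-0.028, -3.141, 0.001]
contact_force: [-4.7, -2.2, 2.4]
gripper_width: -0.0003
grip_force: 2.5
```

```bash
python3 -c "
from h import *
go((-119,-80,30));look()"
```

```text
to (-119, -80, 30) world [ 0.606 -0.154  0.03 ] shift [-0.006   0.0001 -0.0002]
clock 9.7 tcp rail [-125.   -80.1] 29.8 turn -0.0
top block rail xy [-60.1   0.1] yaw -3.23 size [ 96.5 168.5] 2072
side block rail xy [-52.2   0.6] yaw -3.17 size [ 82.2 174.8] 1353
```

{"api": "play_rows", "payload": {"plan": [{"claw": 0,"tx": -0.003,"ty": -0.001,"tz": 0,"turn": 0},{"claw": 0,"tx": -0.005,"ty": -0.001,"tz": 0,"turn": 0},{"claw": 0,"tx": -0.006,"ty": -0.001,"tz": 0,"turn": 0},{"claw": 0,"tx": -0.006,"ty": -0.001,"tz": 0,"turn": 0}]}}

```text
clock: 10.13
tcp_pos: [0.6065, -0.1545, 0.0298]
orientation: [0.028, 3.141, -0.0]
contact_force: [-1.8, -1.9, -0.2]
gripper_width: -0.0002
grip_force: 1.1
```

```bash
python3 -c "
from h import *
go((-119,-80,30));look()"
```

```text
to (-119, -80, 30) world [ 0.606 -0.154  0.03 ] shift [ 0.0002  0.0006 -0.0002]
clock 10.13 tcp rail [-118.8  -80.6] 29.8 turn -0.0
top block rail xy [-57.5   0.9] yaw -0.55 size [ 96.2 169. ] 2072
side block rail xy [-48.5   2.2] yaw -1.57 size [ 82.6 174.5] 1252
```

{"api": "play_rows", "payload": {"plan": [{"claw": 0,"tx": -0.001,"ty": 0,"tz": 0,"turn": 0},{"claw": 0,"tx": -0.001,"ty": 0,"tz": 0,"turn": 0},{"claw": 0,"tx": 0.02,"ty": 0,"tz": 0,"turn": 0},{"claw": 0,"tx": 0.06,"ty": 0,"tz": 0,"turn": 0},{"claw": 0,"tx": 0.1,"ty": 0,"tz": 0,"turn": 0},{"claw": 0,"tx": 0.1,"ty": 0,"tz": -0.04,"turn": 0},{"claw": 0,"tx": 0.1,"ty": 0,"tz": -0.08,"turn": 0},{"claw": 0,"tx": 0.1,"ty": 0,"tz": -0.08,"turn": 0}]}}

```text
clock: 10.9
tcp_pos: [0.5096, -0.1532, 0.1165]
orientation: [0.029, 3.131, 0.001]
contact_force: [2.9, -0.6, 0.8]
gripper_width: -0.0002
grip_force: 0.0
```

Run:
```python
from h import *
look();look()
p=cv2.imread("pics/last_top.png")[170:310,280:400];cv2.imwrite("pics/c1.png",cv2.resize(p,(514,600),interpolation=cv2.INTER_CUBIC))
```

```text
top block rail xy [-57.1   0.5] yaw -0.28 size [ 96.7 170.2] 2407
side block rail xy [-55.9   2.3] yaw -0.21 size [ 97.  173.6] 2343
top block rail xy [-57.    0.6] yaw -0.39 size [ 96.6 170. ] 2408
side block rail xy [-55.7   2.4] yaw -0.38 size [ 97.3 174.1] 2357
```

View pics/c1.png

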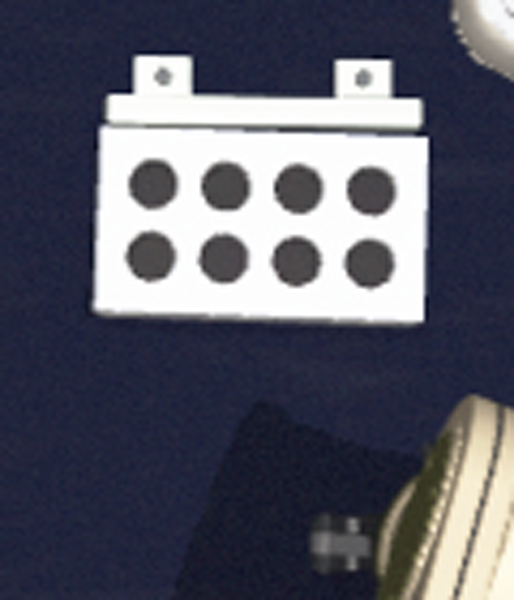

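The crop shows the block's front edge, (100,127)–(428,137), parallel to the rail and end to end in line with it. The gap is about 9 mm, the yaw error about 0.3°, and the gripper is clear.

```bash
python3 -c "
from bench import r
print(r.job_done())"
```

```text
the job is handed in; nothing more can be done
None
```

The job is handed in: I walked the block to the rail with swings of 17.5° (left end ahead), 16.3° (right), 16.9° (left), then a right-end push to square; it sits about 9 mm from the rail, within about 0.4° of square and 1–2 mm of end-to-end in line, at about 11 s on the clock.

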